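# Move three RF modules on by one test station

### The job

Move the three RF modules on by one station: the finished one (green strips) from the test cradle into the carrier, the one in the burn-in bay (yellow) into the test cradle, and the new one in the carrier (red) into the burn-in bay, each lying flat inside the corner guides of its new place. All three places are taken, so lay things aside, right way up, on the free bench in front of the stations on the way; take the loose heat sink off before its module is moved, and finish with it flat and square on the middle of the module that is then in the cradle, its longer side along the module's as before. Leave the torque wrench, the adapter and the green board where they lie.

Things in the scene. Friction and masses are not known exactly. Their poses are not given: they have to be found in the camera images.
- mod_green_c (a point): RF module, green strip at each end of its lid; starts in the test cradle, under the heat sink (finished). Silver box 48 (x) x 75 (y) mm, lid 22 mm above its underside, screw heads on it, a brass connector 6 mm thick sticking out 12 mm at the middle of each short end; 0.19 kg. Both ends alike, either way round will do. Grasp across the 48 mm. Point: middle of the box, 10 mm above its underside; z up.
- mod_yellow_c (a point): RF module, yellow strip at each end of its lid; starts in the burn-in bay. Silver box 48 (x) x 75 (y) mm, lid 22 mm above its underside, screw heads on it, a brass connector 6 mm thick sticking out 12 mm at the middle of each short end; 0.19 kg. Both ends alike, either way round will do. Grasp across the 48 mm. Point: middle of the box, 10 mm above its underside; z up.
- mod_red_c (a point): RF module, red strip at each end of its lid; starts in the carrier (new). Silver box 48 (x) x 75 (y) mm, lid 22 mm above its underside, screw heads on it, a brass connector 6 mm thick sticking out 12 mm at the middle of each short end; 0.19 kg. Both ends alike, either way round will do. Grasp across the 48 mm. Point: middle of the box, 10 mm above its underside; z up.
- heatsink_c (a point): Finned heat sink, white metal, 50 (x, along the fins) x 60 (y) mm, 27 mm high: 5 mm base, ten 2 mm fins; 0.12 kg. Starts loose on the lid of the module in the test cradle, its 60 mm side along the module's long side. Grasp across the 50 mm, on base and fin ends. Point: its centre, 13.5 mm above its underside; z up.
- cradle_nest (a point): Test cradle: bare aluminium plate 108 x 156 mm with black corner guides, a red and a black binding post 18 mm tall on one long edge near the corners; fixed. Corner guides, 8 mm high, bound a nest 58 (x) x 85 (y) mm, open over 50 mm in the middle of the long sides and 28 mm of the short ends; a module lies in it along y with 5 mm to spare all round. Point: centre of the nest's floor, 14 mm above the bench; z up.
- bay_nest (a point): Burn-in bay: low blue box 108 x 156 mm with a grey top and white corner guides; fixed. Corner guides, 8 mm high, bound a nest 58 (x) x 85 (y) mm, open over 50 mm in the middle of the long sides and 28 mm of the short ends; a module lies in it along y with 5 mm to spare all round. Point: centre of the nest's floor, 30 mm above the bench; z up.
- carrier_nest (a point): Carrier: black plastic tray 100 x 132 mm with thick black corner walls and a grey foam floor; fixed. Corner guides, 9 mm high, bound a nest 58 (x) x 85 (y) mm, open over 50 mm in the middle of the long sides and 28 mm of the short ends; a module lies in it along y with 5 mm to spare all round. Point: centre of the nest's floor, 6 mm above the bench; z up.
- wrench: Bystander, to be left alone: small torque wrench with blue handle lying on the bench, 19 x 169 x 11 mm, along its y. Origin at the middle of its underside. Left of it stands a white test fixture whose raised lid reaches about 0.25 m above the bench; a shelf hangs 0.6 m above the stations.
- adapter: Bystander, to be left alone: small silver coaxial adapter lying on the bench, 20 x 45 x 17 mm, along its y. Origin at the middle of its underside.
- board: Bystander, to be left alone: green circuit board lying on the bench behind the stations, 58 x 94 x 16 mm. Origin at the middle of its underside.

How it is judged:
By the outcome, as a careful person would: the job done as asked, in the order asked, and still so for the second after the job is handed in, with the robot touching nothing.
It also fails if it takes over 131 s, if anything falls off the work surface, if the arm or the gripper's body presses on something with over 40 N, if the wrist force passes 120 N, or if a joint passes its speed limit or range.

### The arm

A 6-joint arm with a two-finger parallel gripper is mounted at the origin on a cart in front of the work surface, level with it; the furniture and walls round the work are solid. World frame = base frame: x ahead of the robot, y to its left, z up, the work surface at z = 0. Lengths are in m, angles in degrees, forces in N, time in s.
With the tool pointing down it reaches from about 0.375 to 0.75 m from the base axis. Payload 9 kg.
Tool frame: the origin (TCP) lies where the fingers leave the gripper's body, on its centre line; the fingertips stand 73 mm ahead of it and the grasp point (between the pads) lies 54 mm ahead of it (robot.tip_reach is the distance from the TCP to the fingertips, in m); z points along the fingers, y is the line along which they close (so a half turn about z gives the same grasp; the last joint's range is limited). The gripper opens to 85 mm and grips with 20 to 120 N. Pads are 22 mm wide; open, the fingers measure 114 mm over their backs; the gripper's body (76 mm by 85 mm) begins 54 mm behind the grasp point. The pads swing forward as they close: fully open they stand 13 mm farther back than shut.
Start: joints at [52.557, 5.964, 5.575, 89.605, 0, 77.527], TCP at [0.253, 0.544, 0.304] pointing down, gripper open.
Joint ranges: [-171.21, 171.21], [-48.23, 106.86], [-62.78, 66.21], [-105.2, 120.99], [-86.42, 89.51], [-180, 180]. Speed limits (degrees/s): [127.2, 127.2, 147.25, 180, 180, 180].

### API

Orientations are given as [roll, pitch, yaw] about the fixed x, y, z axes, in that order (R = Rz(yaw) Ry(pitch) Rx(roll)).
In Python, from plant import robot gives the robot as it stands. Calls block until the motion is done:
- robot.move_pose(position, orientation): joint-space move of the TCP to a pose.
- robot.line_to(position, vel=0.15, rotation=None, guard=None): straight line of the TCP; rotation=None keeps the orientation; vel is the mean speed in m/s. With guard (N) it stops when the force on the tool has changed by that much, and returns True; else False.
- robot.goto_joints(angles): joint-space move.
- robot.set_gripper(opening): finger opening in m; the grip force is fixed at half the most; returns when the fingers have stopped.
- robot.pause(seconds).
- robot.ik(position, orientation): joint angles nearest the present ones, or None.
- robot.observe(): the state.
- robot.grab_frame(name): name is "scene" or "side" or "wrist"; returns the picture (480x640x3 uint8, blue, green, red); there is no depth.
- robot.get_calibration(name): a dict with "vertical_fov" (degrees; the focal length in pixels is half the picture's height over the tangent of half this angle, whatever the lens; pixels are square), "cx", "cy" (the principal point, pixels), "rvec" (rotation vector, rad) and "tvec" (3), from world to camera coordinates, as OpenCV has them. Camera axes: x right, y down, z forward; pixel columns grow to the right and rows downward; lengths in m; the calibration is good to about 2 mm. A picture is of the moment at which its call begins: read the wrist's pose just before it. get_calibration takes no time and is no camera call; for the wrist camera it gives the pose at the moment of the call.
A pose or a line that the arm cannot do raises robot.IKError and nothing moves.
- robot.job_done(): hands the job in; it is judged then, once.
The state is a dict: "time": time; "q": joint angles; "qvel": joint speeds; "joint_torque": joint torques, N m; "tool_pos": TCP position; "tcp_rot": TCP orientation; "ft_force": force on the tool from outside, world axes, zero at the start; "torque": the same for the moment, N m; "gripper_width": finger opening in m; "gripper_force": force on a finger pad.
Only numpy, scipy, OpenCV 4.12 (cv2) and the standard library are available. Lean on these libraries where they do the work, as an engineer would, in place of code of your own. Each camera call takes 0.05 s, during which the arm holds its last target. There are 200 camera calls.

## Working session

There is one attempt and no reset: what is moved stays moved. The work goes in short steps, each a Python script; the robot and the scene stay as the last script left them, time stands still between calls to the robot, and variables do not carry over. Pictures are saved under pics/ and viewed, at most 14 in all, crops included, and the job is handed in when it is done.

```bash
ls; mkdir -p pics; python3 - <<'E'
from plant import robot
import cv2
for n in("scene","side","wrist"):
    cv2.imwrite(f"pics/{n}0.png",robot.grab_frame(n)); print(n,robot.get_calibration(n))
print(robot.observe())
E
```

```text
pics
scene {'vertical_fov': 49.49776657263375, 'cx': 322.5551441957575, 'cy': 238.92283025945983, 'rvec': array([ 0.52032123, -2.43433243,  1.51889418]), 'tvec': array([0.47387993, 0.17970076, 1.04669857])}
side {'vertical_fov': 48.816231000569466, 'cx': 316.2881989100408, 'cy': 239.34437350268243, 'rvec': array([ 2.37680065, -1.15442516,  0.32877957]), 'tvec': array([-0.36948873,  0.37303978,  0.95551004])}
wrist {'vertical_fov': 63.847189237504104, 'cx': 315.67427829026906, 'cy': 236.19185275594853, 'rvec': array([-2.40402719, -1.53183141, -0.25393694]), 'tvec': array([-0.59906478, -0.04209242,  0.38184121])}
{'time': 0.15, 'q': array([ 5.25578820e+01,  5.99187179e+00,  5.53819719e+00,  8.96075919e+01,
       -1.36895219e-05,  7.75270981e+01]), 'qvel': array([-0.06841027, -0.14186821,  0.11110739, -0.10023384, -0.00793193,
       -0.06024977]), 'joint_torque': array([ 2.08542515e-03, -5.57356167e+01,  5.04007530e+01,  1.25398493e-02,
       -3.01579375e-04,  4.43329384e-06]), 'tool_pos': array([0.25314505, 0.54376799, 0.30329824]), 'tcp_rot': array([-1.79940177e+02, -1.32188335e-02,  1.55030777e+02]), 'ft_force': array([-0.44818303,  0.49780389, -0.02088743]), 'torque': array([ 0.04491429, -0.01309251,  0.00521497]), 'gripper_force': 0.0, 'gripper_width': 0.08522723936582681}
```

View pics/scene0.png

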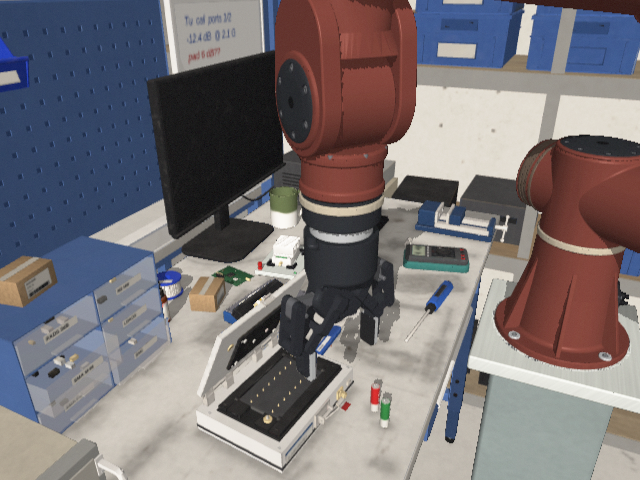

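View pics/side0.png

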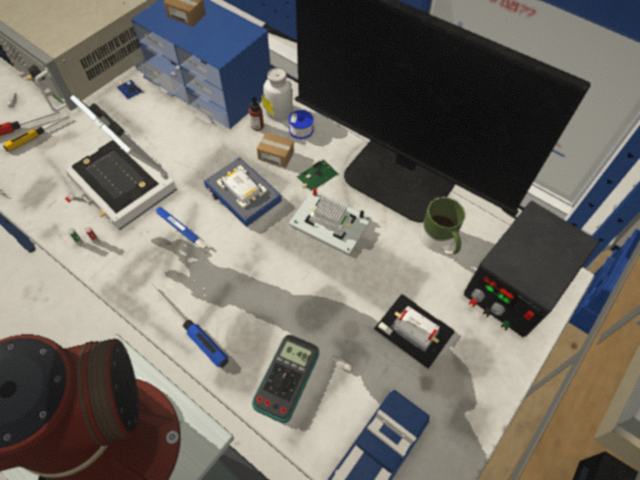

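View pics/wrist0.png

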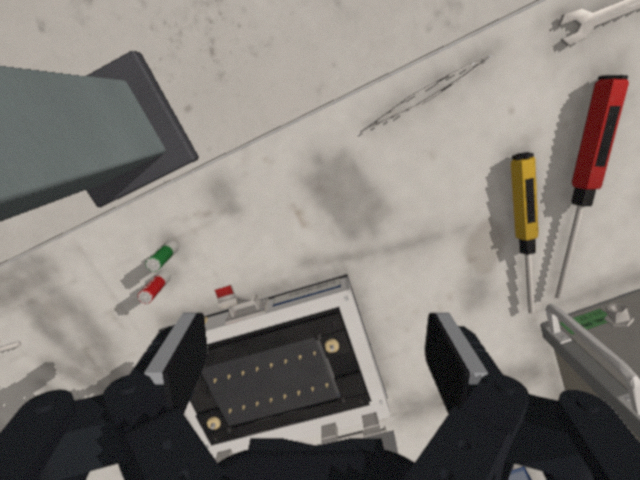

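Side view shows bay ≈(242,188), cradle with heat sink ≈(330,220), carrier ≈(417,328), wrench (185,228), adapter maybe (345,366), board (318,173). The scene view is blocked by the arm; the wrist view shows the test fixture only. I'll get rough positions and an enlarged crop.

```bash
cat > h.py <<'E'
import numpy as np, cv2
from scipy.spatial.transform import Rotation as Rt
from plant import robot
def cam(name):
    c=robot.get_calibration(name); f=240/np.tan(np.radians(c["vertical_fov"]/2))
    K=np.array([[f,0,c["cx"]],[0,f,c["cy"]],[0,0,1]]); return K,np.array(c["rvec"],float),np.array(c["tvec"],float)
def unproj(C,uv,z):
    K,r,t=C; R=cv2.Rodrigues(r)[0]; uv=np.atleast_2d(np.array(uv,float))
    d=(R.T@np.linalg.inv(K)@np.c_[uv,np.ones(len(uv))].T).T; o=-R.T@t
    return o+d*((z-o[2])/d[:,2])[:,None]
def proj(C,P): K,r,t=C; return cv2.projectPoints(np.atleast_2d(np.array(P,float)),r,t,K,None)[0][:,0]
E
python3 - <<'E'
from h import *
C=cam("side")
for n,uv,z in [("bay",(242,185),.052),("cradle",(328,213),.063),("carrier",(417,327),.028),("wr",(160,211),0),("wr2",(210,246),0),("adapter",(345,366),.01),("board",(318,173),.0),("dmmTop",(300,340),.03),("driver",(222,362),0),("edge",(100,270),0)]: print(n,unproj(C,uv,z)[0].round(3))
K,r,t=cam("wrist");R=cv2.Rodrigues(r)[0]
o=robot.observe();T=Rt.from_euler("xyz",o["tcp_rot"],degrees=True).as_matrix()
print("cam in tool",T.T@(-R.T@t-o["tool_pos"]),"\n",(R@T).round(3))
im=cv2.imread("pics/side0.png")[140:380,180:480]; cv2.imwrite("pics/side0c.png",cv2.resize(im,None,fx=2.5,fy=2.5,interpolation=cv2.INTER_CUBIC))
E
```

```text
bay [0.555 0.179 0.052]
cradle [ 0.609 -0.024  0.063]
carrier [ 0.523 -0.313  0.028]
wr [0.408 0.307 0.   ]
wr2 [0.412 0.152 0.   ]
adapter [ 0.376 -0.245  0.01 ]
board [0.721 0.09  0.   ]
dmmTop [ 0.358 -0.149  0.03 ]
driver [ 0.236 -0.05   0.   ]
edge [0.222 0.296 0.   ]
cam in tool [ 0.08389572 -0.00016197 -0.07051079] 
 [[-0.001  1.     0.001]
 [-0.946 -0.    -0.325]
 [-0.325 -0.001  0.946]]
```

View pics/side0c.png

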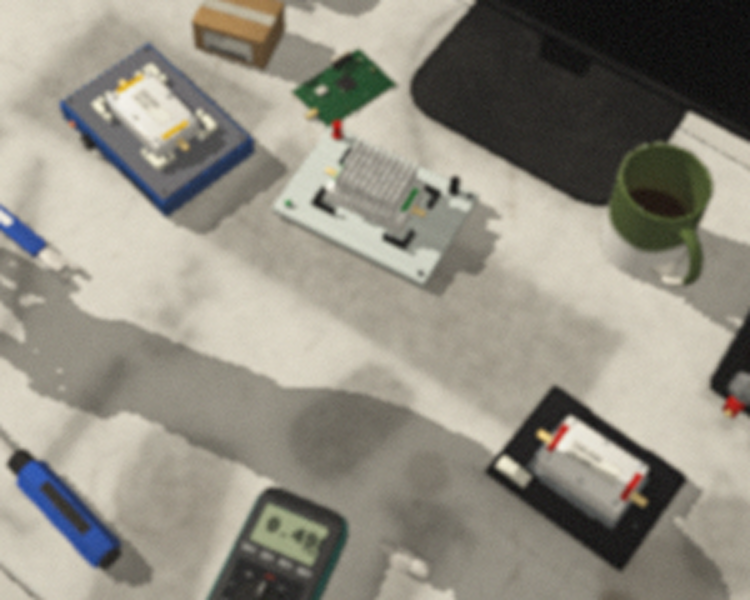

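Crop shows: bay and yellow module cleanly seated, cradle with heat sink, the carrier with the red module and a small silver adapter at its front edge (crop ≈(513,472)). The free bench lies at x≈0.45, y from −0.1 to 0.1. Now wrist views of the three stations.

```bash
python3 - <<'E'
from h import *
import json
C=cam("side")
U=lambda u,v,z:unproj(C,(u/2.5+180,v/2.5+140),z)[0]
for n,a,b,z in [("bay",(130,80),(180,130),.052),("cradle",(330,195),(420,215),.036),("carr",(560,438),(632,487),.028)]:
    A,B=U(*a,z),U(*b,z); d=B-A; print(n,((A+B)/2).round(3),np.hypot(*d[:2]).round(3),np.degrees(np.arctan2(d[1],d[0])).round(1))
print("meter",U(275,490,.03).round(3),U(345,520,.03).round(3),"adapter",U(513,472,.015).round(3))
robot.line_to([.253,.544,.36]); robot.move_pose([.42,.32,.36],[180,0,90])
for n,x,y in [("bay",.555,.179),("cradle",.609,-.024),("carrier",.523,-.313)]:
    robot.move_pose([x,y-.035,.27],[180,0,90]); robot.pause(.2)
    K,r,t=cam("wrist"); cv2.imwrite(f"pics/w_{n}.png",robot.grab_frame("wrist")); np.savez(f"w_{n}.npz",K=K,r=r,t=t)
print(robot.observe()["time"],robot.observe()["q"].round(1))
E
```

```text
bay [0.561 0.185 0.052] 0.075 -100.6
cradle [ 0.608 -0.031  0.036] 0.082 -66.5
carr [ 0.528 -0.313  0.028] 0.067 -89.7
meter [ 0.352 -0.128  0.03 ] [ 0.367 -0.186  0.03 ] adapter [ 0.486 -0.264  0.015]
5.4667 [-45.4  10.7   7.2  86.5   0.   44.5]
```

View pics/w_bay.png

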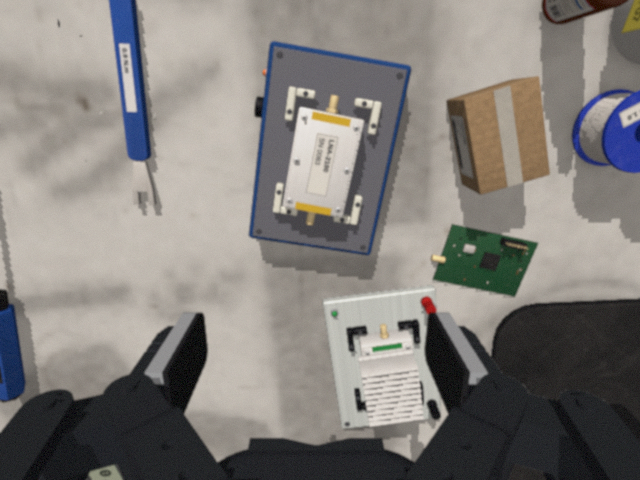

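View pics/w_cradle.png

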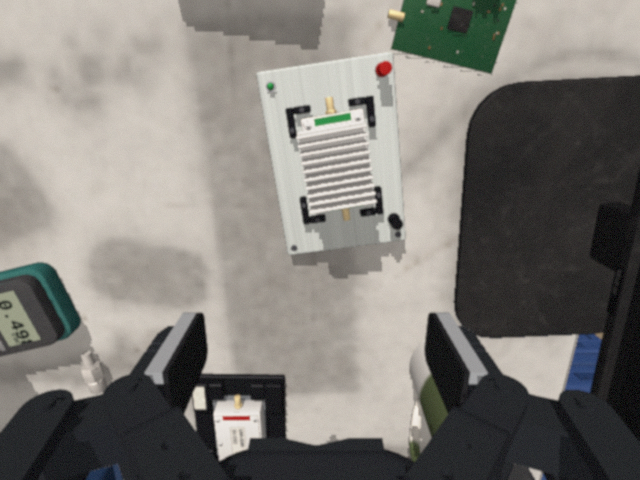

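View pics/w_carrier.png

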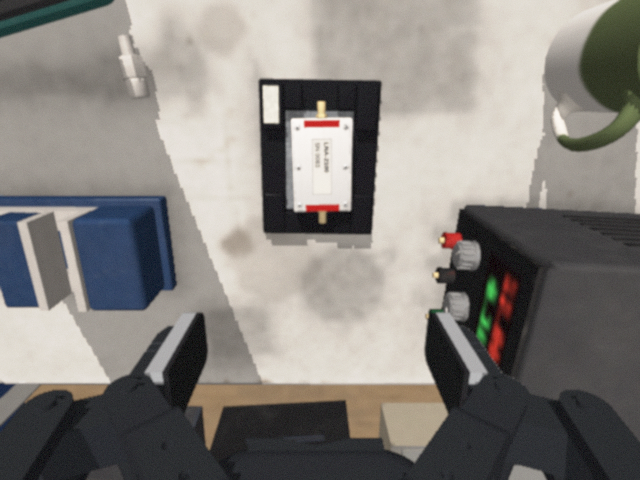

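The wrist views show all three stations clearly: bay plate corners ≈(272,43),(410,66),(369,254),(250,238); cradle plate ≈(258,72),(392,54),(405,240),(292,254); carrier ≈(260,79),(380,80),(373,234),(264,233); adapter ≈(133,68) in the carrier view. I'll enlarge for accurate corners.

```bash
python3 - <<'E'
import cv2,numpy as np
def crop(n,x,y,w,h,s): return cv2.resize(cv2.imread(f"pics/w_{n}.png")[y:y+h,x:x+w],None,fx=s,fy=s,interpolation=cv2.INTER_CUBIC)
cv2.imwrite("pics/z1.png",np.hstack([crop("bay",240,30,180,240,2.2),crop("cradle",245,40,180,240,2.2)]))
c=crop("carrier",240,70,160,180,3.3); cv2.imwrite("pics/z2.png",np.clip(c.astype(float)**.6*255**.4,0,255).astype(np.uint8))
E
```

```text
(no output)
```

View pics/z1.png

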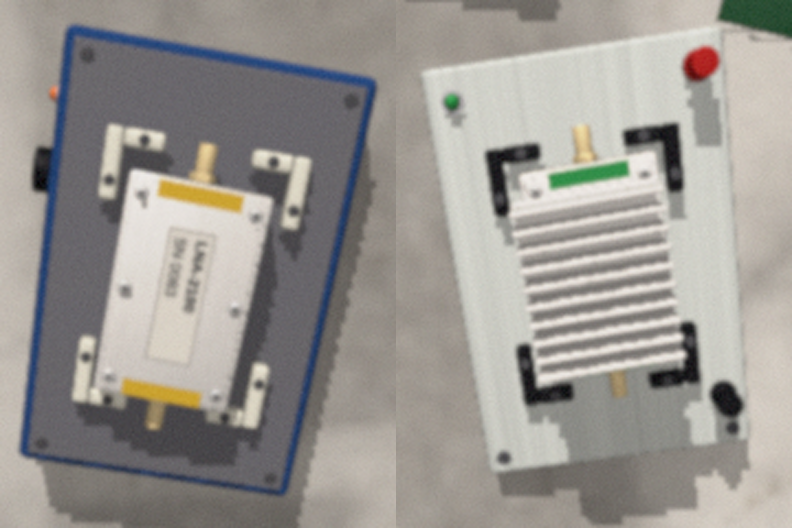

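View pics/z2.png

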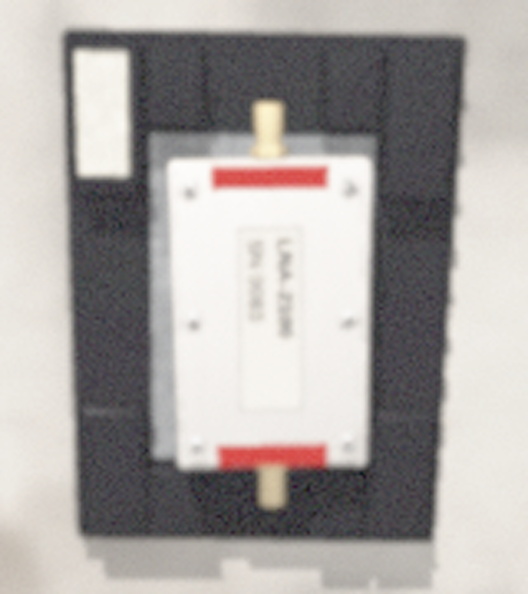

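Crops show sharp corners (bay left, cradle right; carrier in the second). Now fit rectangles of known sizes to them.

```bash
python3 - <<'E'
from h import *
from scipy.optimize import least_squares
def fit(n,off,s,pts,w,l,z,free=False):
    d=np.load(f"w_{n}.npz"); C=(d["K"],d["r"],d["t"])
    uv=np.array(pts,float)/s+off; L=np.array([[-w,l],[w,l],[w,-l],[-w,-l]])/2
    U=unproj(C,uv,z)[:,:2]
    def P(p): c,q=np.cos(p[2]),np.sin(p[2]); return L@np.array([[c,q],[-q,c]])+p[:2]
    r=least_squares(lambda p:(P(p)-U).ravel(),[*U.mean(0),0])
    print(n,w,l,z,"x,y",r.x[:2].round(4),"yaw",np.degrees(r.x[2]).round(2),"res mm",(1e3*r.fun).round(1))
b=lambda p,*a:fit("bay",(240,30),2.2,p,*a); c=lambda p,*a:fit("cradle",(245,40),2.2,[(x-396,y) for x,y in p],*a); k=lambda p,*a:fit("carrier",(240,70),3.3,p,*a)
b([(68,26),(377,80),(284,494),(22,455)],.108,.156,.03)
b([(122,148),(288,172),(247,408),(94,390)],.058,.085,.038)
b([(131,170),(272,198),(230,410),(95,388)],.048,.075,.052)
c([(423,72),(721,28),(748,438),(492,470)],.108,.156,.014)
c([(505,160),(664,143),(684,372),(535,386)],.058,.085,.022)
c([(511,206),(661,188),(686,358),(537,384)],.05,.06,.063)
k([(65,33),(464,38),(433,538),(82,535)],.1,.132,.015)
k([(150,132),(376,136),(370,462),(152,460)],.058,.085,.015)
k([(168,158),(376,158),(368,468),(178,468)],.048,.075,.028)
d=np.load("w_carrier.npz");print("adapter",unproj((d["K"],d["r"],d["t"]),[(124,36),(141,97)],.008).round(3))
d=np.load("w_cradle.npz");print("meter",unproj((d["K"],d["r"],d["t"]),[(45,262),(80,325),(80,345)],.03).round(3),"green strip",unproj((d["K"],d["r"],d["t"]),[(332.5,119)],.036))
d=np.load("w_bay.npz");print("wrench end",unproj((d["K"],d["r"],d["t"]),[(147,215)],.0).round(3))
E
```

```text
bay 0.108 0.156 0.03 x,y [0.562  0.1882] yaw -9.0 res mm [-1.2  2.2  1.8  1.6  1.8 -2.2 -2.3 -1.5]
bay 0.058 0.085 0.038 x,y [0.5622 0.1878] yaw -7.63 res mm [-0.7  0.3  0.5  0.2  0.5 -0.7 -0.3  0.1]
bay 0.048 0.075 0.052 x,y [0.5599 0.186 ] yaw -9.99 res mm [-0.5  0.6  0.8  0.9 -0.4 -0.9  0.1 -0.6]
cradle 0.108 0.156 0.014 x,y [ 0.6261 -0.0198] yaw 7.88 res mm [-1.   1.   0.9  1.4  1.1 -0.9 -0.9 -1.5]
cradle 0.058 0.085 0.022 x,y [ 0.6258 -0.0197] yaw 6.89 res mm [-0.1 -0.4  0.8  0.7 -0.5  0.5 -0.2 -0.7]
cradle 0.05 0.06 0.063 x,y [ 0.6242 -0.0192] yaw 9.06 res mm [-1.   0.1  1.   2.4 -0.4 -1.8  0.4 -0.6]
carrier 0.1 0.132 0.015 x,y [ 0.5263 -0.3091] yaw -0.56 res mm [-2.5  3.2  2.6  3.2  2.6 -3.3 -2.6 -3.1]
carrier 0.058 0.085 0.015 x,y [ 0.5266 -0.3097] yaw -0.29 res mm [-1.3  1.1  1.6  1.6  0.  -1.3 -0.3 -1.4]
carrier 0.048 0.075 0.028 x,y [ 0.529  -0.3114] yaw 0.44 res mm [ 0.6 -0.4 -0.4 -0.1 -0.3  0.4  0.1  0.1]
adapter [[ 0.375 -0.214  0.008]
 [ 0.382 -0.258  0.008]]
meter [[ 0.372 -0.105  0.03 ]
 [ 0.391 -0.168  0.03 ]
 [ 0.386 -0.19   0.03 ]] green strip [[0.62142443 0.01530086 0.036     ]]
wrench end [[0.4   0.132 0.   ]]
```

Fits agree: bay (0.562, 0.188, −8.3°), cradle (0.626, −0.0197, 7.4°), carrier (0.5265, −0.3094, −0.4°), and each module is inside its nest with residuals of about 1–2 mm. Start with the heat sink.

```bash
cat >> h.py <<'E'
TR=robot.tip_reach
NEST=dict(bay=(.562,.188,-8.3,.030),cradle=(.626,-.0197,7.4,.014),carrier=(.5265,-.3094,-.4,.006))
def over(x,y,yaw,z=.2,flip=False): robot.move_pose([x,y,z],[180,0,yaw+(-90 if flip else 90)])
def pick(x,y,yaw,tip,open_=.066,flip=False,zt=.2):
    """tip = height of the (shut-reach) fingertips at the grasp"""
    over(x,y,yaw,zt,flip); robot.set_gripper(open_)
    robot.line_to([x,y,tip+TR+.02],vel=.2)
    g=robot.line_to([x,y,tip+TR],vel=.06,guard=12)
    robot.set_gripper(.0); o=robot.observe()
    print("pick",g,"w",o["gripper_width"].round(4),"F",round(float(o["gripper_force"]),1),"z",o["tool_pos"].round(4),"t",o["time"])
    robot.line_to([x,y,zt],vel=.2); print("lifted w",robot.observe()["gripper_width"].round(4))
def place(x,y,yaw,tip,open_=.066,flip=False,zt=.2):
    over(x,y,yaw,zt,flip)
    robot.line_to([x,y,tip+TR+.025],vel=.2)
    g=robot.line_to([x,y,tip+TR],vel=.04,guard=6)
    o=robot.observe(); print("place",g,"z over plan",(o["tool_pos"][2]-tip-TR).round(4),"w",o["gripper_width"].round(4),"t",o["time"])
    robot.set_gripper(open_); robot.line_to([x,y,zt],vel=.2)
E
python3 - <<'E'
from h import *
print("TR",TR)
pick(.6242,-.0192,8.5,.036+.001)
place(.46,.065,0,.001-.001)
print(robot.observe()["time"])
over(.46,-.02,0,.27)
cv2.imwrite("pics/s1.png",robot.grab_frame("wrist"))
print(robot.tip_reach,robot.observe()["time"])
E
```

```text
TR 0.0726Traceback (most recent call last):
  File "<stdin>", line 3, in <module>
  File "h.py", line 21, in pick
    print("pick",g,"w",o["gripper_width"].round(4),"F",round(float(o["gripper_force"]),1),"z",o["tool_pos"].round(4),"t",o["time"])
                       ^^^^^^^^^^^^^^^^^^^^^^^^
AttributeError: 'float' object has no attribute 'round'
```

The script stopped on a print error, with the heat sink gripped and not yet lifted. I'll fix the print and carry on from there.

```bash
sed -i 's/o\["gripper_width"\].round(4)/round(float(o["gripper_width"]),4)/; s/robot.observe()\["gripper_width"\].round(4)/round(float(robot.observe()["gripper_width"]),4)/' h.py
python3 - <<'E'
from h import *
o=robot.observe(); print(o["tool_pos"],o["gripper_width"],o["gripper_force"],o["ft_force"],o["time"])
robot.line_to([.6242,-.0192,.2],vel=.2); print(robot.observe()["gripper_width"])
place(.46,.065,0,.000)
over(.46,-.02,0,.27); robot.pause(.2)
K,r,t=cam("wrist"); cv2.imwrite("pics/s1.png",robot.grab_frame("wrist")); np.savez("s1.npz",K=K,r=r,t=t)
print(robot.observe()["time"])
E
```

```text
[ 0.62467649 -0.01929937  0.11040622] 0.048738212224343054 62.42591220885515 [-0.54315754 -0.35202937  4.33661036] 8.3917
0.04857661297124299
place True z over plan 0.0018 w 0.0487 t 10.9917
12.8583
```

View pics/s1.png

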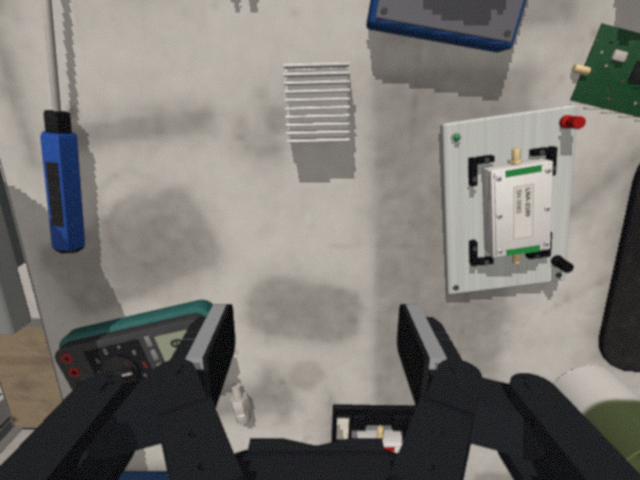

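The heat sink stands upright on the bench (285–352, 62–142). The bare green module is in the cradle, lid corners ≈(484,166),(549,158),(552,247),(491,257). Next: green to the bench, yellow to the cradle.

```bash
cat >> h.py <<'E'
from scipy.optimize import least_squares
def fit(C,uv,w,l,z):
    L=np.array([[-w,l],[w,l],[w,-l],[-w,-l]])/2; U=unproj(C,uv,z)[:,:2]
    P=lambda p:L@np.array([[np.cos(p[2]),np.sin(p[2])],[-np.sin(p[2]),np.cos(p[2])]])+p[:2]
    r=least_squares(lambda p:(P(p)-U).ravel(),[*U.mean(0),0]); x,y,a=r.x
    print("fit",r.x[:2].round(4),np.degrees(a).round(2),(1e3*r.fun).round(1)); return x,y,np.degrees(a)
E
python3 - <<'E'
from h import *
d=np.load("s1.npz"); C=(d["K"],d["r"],d["t"])
x,y,a=fit(C,[(484,166),(549,158),(552,247),(491,257)],.048,.075,.036)
hs=fit(C,[(284,63),(351,62),(351,141),(288,143)],.05,.06,.027)
assert abs(x-.626)<.006 and abs(y+.0197)<.007 and abs(a-7.4)<5
pick(x,y,a,.014+.002)
place(.46,-.06,0,.002)
pick(.5599,.186,-9.5,.030+.002,flip=True)
x,y,a,f=NEST["cradle"]; place(x,y,a,f+.002,flip=True)
over(.56,.05,0,.28,True); robot.pause(.2)
K,r,t=cam("wrist"); cv2.imwrite("pics/s2.png",robot.grab_frame("wrist")); np.savez("s2.npz",K=K,r=r,t=t)
print(robot.observe()["time"])
E
```

```text
fit [ 0.6236 -0.0157] 11.55 [ 2.2 -2.5 -0.3  0.8 -2.3  1.1  0.4  0.6]
fit [0.4608 0.0649] 1.53 [-0.1  0.9  0.2  1.6  0.1 -1.4 -0.1 -1.1]
pick False w 0.047 F 63.6 z [ 0.6241 -0.0158  0.0894] t 15.2083
lifted w 0.0467
place True z over plan 0.0007 w 0.0464 t 17.875
pick False w 0.0468 F 63.5 z [0.5604 0.186  0.1054] t 22.6083
lifted w 0.0463
place True z over plan 0.0003 w 0.0466 t 25.2833
27.1333
```

View pics/s2.png

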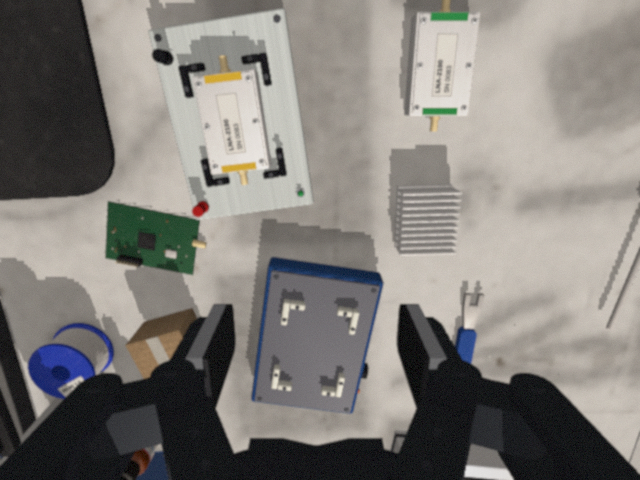

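Yellow lies in the cradle within the guides (lid ≈(197,85)–(268,178)), green is upright on the bench (411–480, 12–117), and the bay is empty and clear. Now red to the bay and green to the carrier, then look.

```bash
python3 - <<'E'
from h import *
d=np.load("s2.npz"); C=(d["K"],d["r"],d["t"])
g=fit(C,[(417,12),(480,12),(471,117),(411,115)],.048,.075,.022)
fit(C,[(290,306),(349,314),(336,382),(282,375)],.058,.085,.038)
gy=g[1] if abs(g[1]+.06)<.008 else -.06
pick(.529,-.3114,.3,.006+.002)
x,y,a,f=NEST["bay"]; place(x,y,a,f+.002,flip=True)
pick(.46,gy,0,.002)
x,y,a,f=NEST["carrier"]; place(x,y,a,f+.002)
ims=[]
for i,(X,Y) in enumerate([(.5265,-.345),(.55,-.02),(.56,.15)]):
    over(X,Y,0,.27); robot.pause(.25)
    K,r,t=cam("wrist"); im=robot.grab_frame("wrist"); cv2.imwrite(f"pics/s3_{i}.png",im); np.savez(f"s3_{i}.npz",K=K,r=r,t=t); ims.append(im)
big=cv2.resize(ims[1][20:320,200:600],None,fx=2,fy=2,interpolation=cv2.INTER_CUBIC); cv2.imwrite("pics/s3a.png",big)
cv2.imwrite("pics/s3b.png",cv2.resize(np.hstack([ims[0][30:280,200:440],ims[2][0:250,200:440]]),None,fx=1.65,fy=1.65,interpolation=cv2.INTER_CUBIC))
print(robot.observe()["time"])
E
```

```text
fit [ 0.4586 -0.0623] -179.11 [-0.1  0.  -0.9 -0.7  0.9 -0.8  0.1  1.5]
fit [0.5608 0.1812] 171.93 [ 0.9 -4.1 -2.7 -4.4 -1.5  4.1  3.3  4.4]
pick False w 0.0466 F 63.7 z [ 0.5293 -0.3117  0.0813] t 30.95
lifted w 0.0463
place True z over plan 0.0011 w 0.0465 t 34.6417
pick False w 0.0469 F 63.0 z [ 0.4605 -0.0625  0.0752] t 39.3917
lifted w 0.0464
place True z over plan 0.0006 w 0.0464 t 42.3833
46.7167
```

View pics/s3a.png

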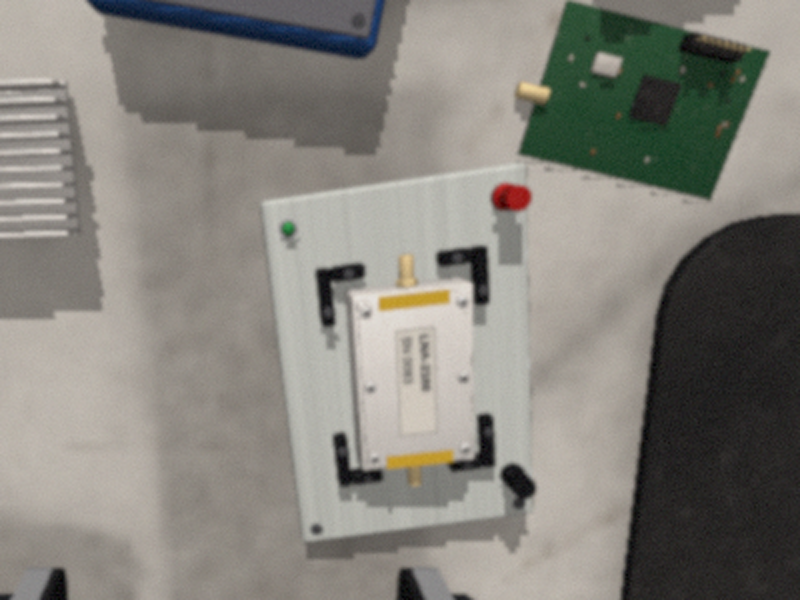

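View pics/s3b.png

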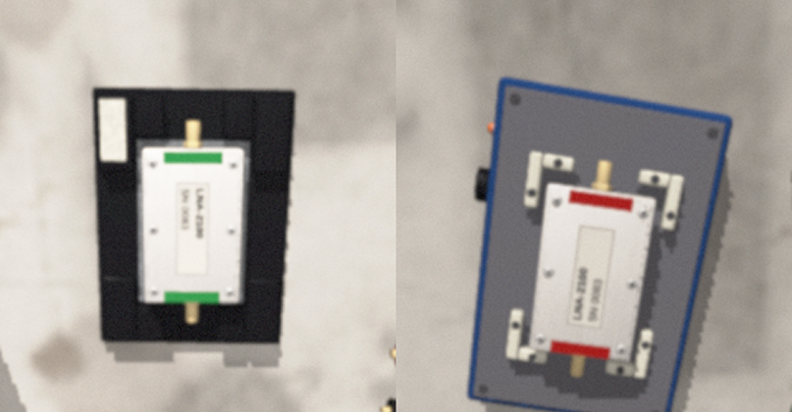

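Green lies in the carrier (141–243, 148–303 of crop) and red in the bay, both inside their guides; yellow in the cradle has lid corners ≈(357,293),(470,281),(475,461),(370,467). Check the numbers before placing the heat sink.

```bash
python3 - <<'E'
from h import *
def L(i): d=np.load(f"s3_{i}.npz"); return d["K"],d["r"],d["t"]
A=np.array
print("yellow");fit(L(1),A([(357,293),(470,281),(475,461),(370,467)])/2+A([200,20]),.048,.075,.036)
print("cradle plate");fit(L(1),A([(263,202),(526,163),(532,513),(306,541)])/2+A([200,20]),.108,.156,.014)
print("cradle guides");fit(L(1),A([(331,282),(474,264),(482,458),(347,472)])/2+A([200,20]),.058,.085,.022)
print("green");fit(L(0),A([(141,148),(243,148),(241,303),(141,302)])/1.65+A([200,30]),.048,.075,.028)
print("carrier");fit(L(0),A([(94,88),(294,92),(280,341),(102,341)])/1.65+A([200,30]),.1,.132,.015)
print("red");fit(L(2),A([(152,183),(259,198),(235,362),(138,348)])/1.65+A([200,0]),.048,.075,.052)
print("bay guides");fit(L(2),A([(145,172),(269,187),(242,358),(125,346)])/1.65+A([200,0]),.058,.085,.038)
E
```

```text
yellow
fit [ 0.626  -0.0191] 6.52 [-1.4 -0.4  2.3  0.4  1.2  1.4 -2.2 -1.4]
cradle plate
fit [ 0.6262 -0.02  ] 8.03 [-1.   0.4  1.   0.7  1.2 -0.2 -1.2 -1. ]
cradle guides
fit [ 0.6253 -0.0203] 7.31 [ 0.4 -0.   0.1  0.2 -1.1  0.3  0.7 -0.5]
green
fit [ 0.5257 -0.3093] -0.34 [-0.1  0.2  0.1 -0.1 -1.3  0.1  1.3 -0.1]
carrier
fit [ 0.5262 -0.3089] -0.62 [-2.6  2.7  2.5  3.4  2.1 -3.6 -2.  -2.4]
red
fit [0.5623 0.1875] -7.06 [-0.3  0.   0.9  0.4  0.7  0.3 -1.3 -0.7]
bay guides
fit [0.562  0.1885] -7.38 [-0.8  2.2  0.6  1.3  0.  -2.4  0.2 -1.2]
```

```bash
python3 - <<'E'
from h import *
pick(.4604,.065,0,.0015)
place(.626,-.0193,7.4,.037,open_=.07)
over(.55,-.02,0,.27); robot.pause(.25)
C=cam("wrist"); im=robot.grab_frame("wrist"); np.savez("s4.npz",K=C[0],r=C[1],t=C[2])
cv2.imwrite("pics/s4.png",cv2.resize(im[20:320,200:600],None,fx=2,fy=2,interpolation=cv2.INTER_CUBIC))
print(robot.observe()["time"])
E
```

```text
pick False w 0.0484 F 63.7 z [0.4609 0.0649 0.0748] t 49.0333
lifted w 0.0486
place True z over plan 0.0013 w 0.0484 t 51.6417
53.375
```

View pics/s4.png

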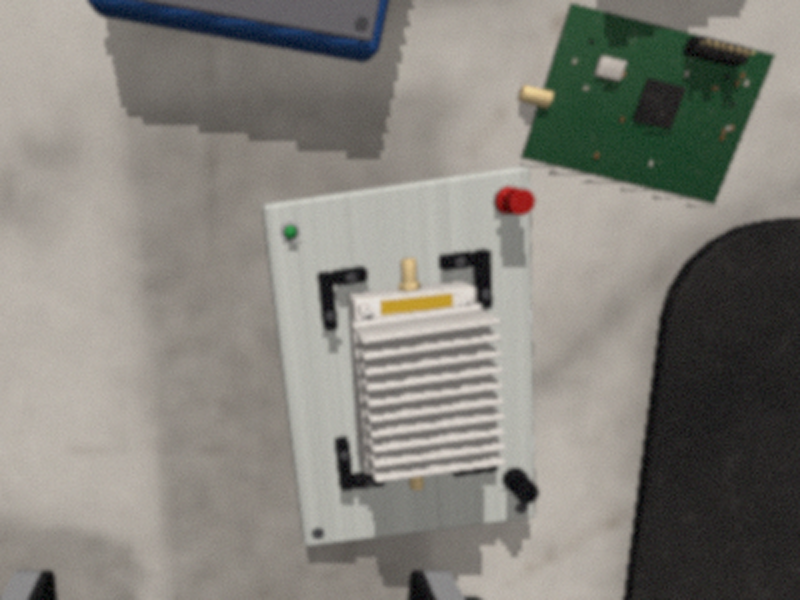

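The heat sink sits square on the yellow module; top corners ≈(360,325),(497,309),(503,466),(374,480).

```bash
python3 - <<'E'
from h import *
d=np.load("s4.npz"); h=fit((d["K"],d["r"],d["t"]),np.array([(360,325),(497,309),(503,466),(374,480)])/2+np.array([200,20]),.05,.06,.063)
if np.hypot(h[0]-.626,h[1]+.0193)<.0045 and abs(h[2]-7)<4: print(robot.job_done())
E
```

```text
fit [ 0.6246 -0.0174] 7.71 [ 0.  -1.   0.8 -0.  -0.2  0.9 -0.6  0.1]
the job is handed in; nothing more can be done
None
```

The job is handed in at about 53 s on the robot's clock: green is in the carrier, yellow in the test cradle and red in the burn-in bay, all inside their corner guides, and the heat sink is square on the yellow module, about 2 mm off centre by camera.

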